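Close the salt pot with the lid that fits

TASK

The wooden salt pot stands open. Of the three wooden lids with knobs on the worktop, pick the one whose rim matches the pot (the others are too small or too wide) and set it on the pot so that its plug sits in the mouth and it lies level on the rim. Let go, and leave the pot and the other two lids standing where they are.

Things in the scene. Friction and masses are not known exactly. Their poses are not given: they have to be found in the camera images.
- salt_pot: open turned wooden salt pot, loose, upright on the worktop, 62 mm across, 50 mm tall, round mouth 50 mm across at the top, empty, inner floor about 8 mm above the worktop, 0.13 to 0.25 kg. Origin: centre of its underside; z up.
- lid_a: turned wooden lid with an upright round knob, standing on the worktop; the disc is 44 mm across and 7 mm thick; beneath it a centred plug 7 mm deep tapers from 30 mm across under the disc to 24 mm at its foot; above it in the middle stands a straight cylindrical knob 22 mm across and 30 mm tall. Origin: centre of the plug's foot (its underside); z up along the knob. Disc from z 7 to 14 mm, knob from z 14 to 44 mm. About 25 g.
- lid_b: turned wooden lid with an upright round knob, standing on the worktop; the disc is 62 mm across and 7 mm thick; beneath it a centred plug 7 mm deep tapers from 42 mm across under the disc to 30 mm at its foot; above it in the middle stands a straight cylindrical knob 22 mm across and 30 mm tall. Origin: centre of the plug's foot (its underside); z up along the knob. Disc from z 7 to 14 mm, knob from z 14 to 44 mm. About 28 to 56 g.
- lid_c: turned wooden lid with an upright round knob, standing on the worktop; the disc is 84 mm across and 7 mm thick; beneath it a centred plug 7 mm deep tapers from 64 mm across under the disc to 56 mm at its foot; above it in the middle stands a straight cylindrical knob 22 mm across and 30 mm tall. Origin: centre of the plug's foot (its underside); z up along the knob. Disc from z 7 to 14 mm, knob from z 14 to 44 mm. About 70 g.
Not all that is in view belongs to the job. Leave any green or pink look-alike of the salt_pot alone.

How it is judged:
By the outcome, as a careful person would: the job done as asked, in the order asked, and still so for the second after the job is handed in, with the robot touching nothing.
It also fails if it takes over 38 s, if anything falls off the work surface, if the arm or the gripper's body presses on something with over 40 N, if the wrist force passes 120 N, or if a joint passes its speed limit or range.

ROBOT

A 6-joint arm with a two-finger parallel gripper is mounted at the origin on a cart in front of the work surface, level with it; the furniture and walls round the work are solid. World frame = base frame: x ahead of the robot, y to its left, z up, the work surface at z = 0. Lengths are in mm, angles in rad, forces in N, time in s.
With the tool pointing down it reaches from about 350 to 975 mm from the base axis. Payload 7.1 kg.
Tool frame: the origin (TCP) lies midway between the tips of the shut fingers; the grasp point (between the pads) lies ctrl.grip_point_offset behind it (ctrl.grip_point_offset is the distance from the TCP to the grasp point, in mm); z points along the fingers, y is the line along which they close (so a half turn about z gives the same grasp; the last joint's range is limited). The gripper opens to 88 mm and grips with 3 to 60 N. Pads are 20 mm wide; open, the fingers measure 115 mm over their backs; the gripper's body (75 mm by 178 mm) begins 61 mm behind the grasp point.
Start: joints at [-1.312, 0.423, 1.63, -0, 1.089, -0.019], TCP at [171.419, -601.016, 222.675] pointing down, gripper open.
Joint ranges: [-3, 3], [-0.9, 2.11], [0.09, 2.58], [-1.31, 4.45], [0.11, 2.69], [-2.54, 2.54]. Speed limits (rad/s): [2.39, 2.39, 3.01, 3.14, 3.14, 3.14].

INTERFACE

Orientations are given as a rotation vector (axis times angle).
In Python, from workcell import ctrl, get_image, close_job, finder gives the robot as it stands.
- The arm moves only by the tool servo_tool, never from a script. Its argument "deltas" is a list of rows, each a list of 2 entries, a list of its own where there are three numbers: the shift along the tool's x, y, z in mm, then the turn, a rotation vector about the tool's x, y, z in rad. A call has 1 to 5 rows; each row is the pose to reach, as a shift and turn from the pose commanded when the call began, along the tool's axes at that moment; what a row does not reach only later rows make up. A row lasts 1/12 s, in which the tool goes at most 41.7 mm and 7.16 degrees, less where a joint would pass 70% of its speed; a pose out of reach is approached as far as the arm can. A call with a gripper value outside its range is refused whole. "grip" is the closure, from -1 (fully open) to 1 (shut), so that 0 is half open, set as the call begins (left out, the last holds). The fingers move at their own pace and stop on an object; the grip force is fixed at half the most. Time passes only in rows, so rows that repeat a pose let the fingers close. It gives the time, the measured TCP pose, the force, the opening and the grip force at its end, in the units of the state.
- ctrl.get_obs(): the state, without advancing time (a new reading comes with each control period).
- get_image(name): name is "scene" or "top" or "wrist"; returns a dict with "frame" (420x560x3 uint8, blue, green, red), "depth" (420x560 float32, mm along the optical axis (not along the pixel's ray), 0 where there is no reading), "K" (3x3 intrinsics, pixels), "pose" (4x4, takes a point from camera to world coordinates). Camera axes: x right, y down, z forward; pixel columns grow to the right and rows downward; lengths in mm; the calibration is good to about 2 mm. A picture is of the moment at which its call begins.
- close_job(): hands the job in; it is judged then, once.
Trained networks look in a picture, given as the dict that the camera call returned (one of the last four; its "shot" number tells which), for a name from the list of things; names that differ only in an ending like _2 or _b are one class to them, and where a whole thing is asked for, a point or a joint stands for the part that bears it (a point fixed in the world has none). Each returns a list of dicts, best first, with "score" (0 to 1); they miss things now and then, are a little off and sometimes report something else, mostly with a low value. They report only what shows in the picture. A call takes as long as a camera call. They do not tell look-alikes from the thing itself.
- finder.search_frame(query, picture): "rect" ([centre column, centre row, width, height] as shares, 0 to 1, of the picture: columns of its width, rows of its height, round what is visible of it).
- finder.silhouettes(query, picture): "mask" (420x560 bool, what is visible of it) and "rect" ([centre column, centre row, width, height] as shares, 0 to 1, of the picture: columns of its width, rows of its height, round what is visible of it).
The state is a dict: "t": time; "qpos": joint angles; "qvel": joint speeds; "joint_torque": joint torques, N m; "ee_pos": TCP position; "orientation": TCP orientation; "ft_force": force on the tool from outside, world axes, zero at the start; "moment": the same for the moment, N m; "width": finger opening in mm; "grasp_force": force on a finger pad.
Only numpy, scipy, OpenCV 4.12 (cv2) and the standard library are available. Lean on these libraries where they do the work, as an engineer would, in place of code of your own. Each camera call takes 0.05 s, during which the arm holds its last target. There are 200 camera calls.

## Working session

There is one attempt and no reset: what is moved stays moved. The work goes in short steps, Python scripts to look and compute and a tool call to move; the robot and the scene stay as the last step left them, time stands still between calls to the robot, and variables do not carry over. Pictures are saved under pics/ and viewed, at most 10 in all, crops included, and the job is handed in when it is done.

Besides the shell and the picture viewer there is one more tool, called after "Emit:" in YAML: its name, and indented under it one key for each argument. servo_tool: Moves the arm, as the interface text tells. Its arguments: {"type":"object","properties":{"deltas":{"type":"array","items":{"type":"array"}},"grip":{"type":"number"}},"required":["deltas"]}

```bash
mkdir -p pics
cat > h.py <<'E'
import numpy as np, cv2
from workcell import ctrl, get_image, close_job, finder
def world(im, m):
    v,u=np.nonzero(m&(im["depth"]>0)); d=im["depth"][v,u]; K=im["K"]
    p=np.c_[(u-K[0,2])/K[0,0]*d,(v-K[1,2])/K[1,1]*d,d]
    return p@im["pose"][:3,:3].T+im["pose"][:3,3]
def find(im,q,tag):
    for r in finder.silhouettes(q,im)[:6]:
        p=world(im,r["mask"])
        if len(p)<20: continue
        zt=np.percentile(p[:,2],97); t=p[p[:,2]>zt-5]
        lo,hi=np.percentile(p,2,0),np.percentile(p,98,0)
        c=im["frame"][r["mask"]].mean(0)
        print(tag,q,round(r["score"],2),"px",(np.array(r["rect"])*[560,420,560,420]).round(),"top z",zt.round(1),"ctr",((t[:,:2].min(0)+t[:,:2].max(0))/2).round(1),"ext",(hi-lo).round(),"mid",((hi+lo)/2).round(),"bgr",c.round())
E
python3 - <<'E'
from h import *
o=ctrl.get_obs();print(o["t"],o["ee_pos"],o["orientation"],ctrl.grip_point_offset)
ims=[]
for n in ("scene","top"):
    im=get_image(n); ims.append(im["frame"])
    for q in ("salt_pot","lid_a","lid_b","lid_c"): find(im,q,n)
    cv2.imwrite(f"pics/{n}0.png",im["frame"])
E
```

```text
0.0 [ 171.27082228 -600.52392333  221.91773573] [-3.10987127e+00 -4.34701473e-01  3.17747602e-04] 18.700000000000003
scene salt_pot 0.7 px [292. 139.  26.  26.] top z 48.8 ctr [ 648.4 -245.3] ext [57. 58. 44.] mid [ 647. -244.   27.] bgr [ 93.  78. 130.]
scene salt_pot 0.62 px [371. 174.  30.  37.] top z 49.5 ctr [ 417.6 -244.2] ext [ 59. 117.  50.] mid [ 417. -273.   25.] bgr [44. 83. 32.]
scene lid_a 0.71 px [299. 236.  39.  33.] top z 43.3 ctr [451.8  11.3] ext [76. 78. 35.] mid [452.  11.  26.] bgr [118. 173. 197.]
scene lid_a 0.63 px [206. 227.  21.  28.] top z 43.9 ctr [617.7 111.2] ext [37. 38. 36.] mid [616. 112.  26.] bgr [ 89. 131. 152.]
scene lid_a 0.55 px [247. 300.  32.  33.] top z 43.6 ctr [439.1 186.3] ext [56. 66. 45.] mid [439. 182.  21.] bgr [104. 153. 177.]
scene lid_b 0.71 px [299. 236.  39.  33.] top z 43.3 ctr [451.8  11.3] ext [76. 78. 35.] mid [452.  11.  26.] bgr [118. 173. 197.]
scene lid_b 0.63 px [206. 227.  21.  28.] top z 43.9 ctr [617.7 111.2] ext [37. 38. 36.] mid [616. 112.  26.] bgr [ 89. 131. 152.]
scene lid_b 0.55 px [247. 300.  32.  33.] top z 43.
[... 1335 characters left out ...]
 [56. 54. 39.] mid [441. 189.  27.] bgr [105. 171. 205.]
top lid_b 0.73 px [265. 261.  38.  39.] top z 44.5 ctr [453.9  13.3] ext [73. 75. 34.] mid [455.  14.  28.] bgr [114. 183. 217.]
top lid_b 0.67 px [223. 192.  19.  20.] top z 46.7 ctr [620.8 113. ] ext [40. 38. 37.] mid [621. 113.  28.] bgr [ 95. 155. 187.]
top lid_c 0.9 px [188. 268.  25.  31.] top z 45.9 ctr [443.  188.4] ext [56. 54. 39.] mid [441. 189.  27.] bgr [105. 171. 205.]
top lid_c 0.73 px [265. 261.  38.  39.] top z 44.5 ctr [453.9  13.3] ext [73. 75. 34.] mid [455.  14.  28.] bgr [114. 183. 217.]
top lid_c 0.67 px [223. 192.  19.  20.] top z 46.7 ctr [620.8 113. ] ext [40. 38. 37.] mid [621. 113.  28.] bgr [ 95. 155. 187.]
```

View pics/top0.png

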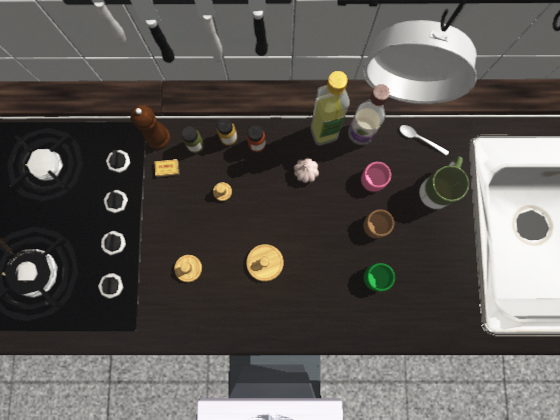

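View pics/scene0.png

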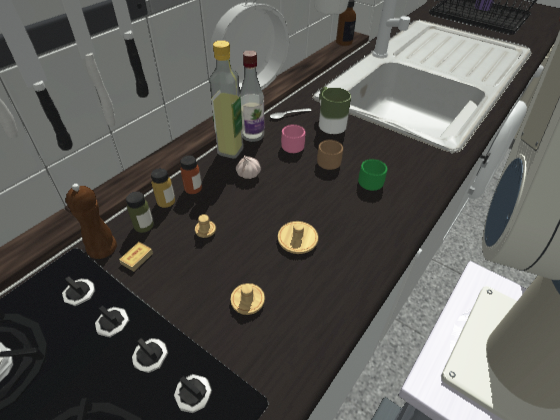

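The top view shows the brown salt pot at px (379,225), world about (539,-245), between the pink and green look-alikes. The mid-sized lid (lid_b) is at px (188,268), about (441,187), with its knob top near z 44. The scene view agrees for the lids, with the pot at (330,154). I'll go round the base via about (500,-200).

Emit:
servo_tool:
  deltas:
    - [[33, -23, 0], [0, 0, 0]]
    - [[66, -45, 0], [0, 0, 0]]
    - [[99, -68, 0], [0, 0, 0]]
    - [[132, -91, 0], [0, 0, 0]]
    - [[164, -114, 0], [0, 0, 0]]
  grip: -1

```text
t: 0.92
ee_pos: [298.7, -445.0, 222.8]
orientation: [3.111, 0.434, 0.0]
ft_force: [1.5, -0.4, 0.8]
width: 87.7
grasp_force: 0.0
```

Emit:
servo_tool:
  deltas:
    - [[33, -23, 0], [0, 0, 0]]
    - [[66, -45, 0], [0, 0, 0]]
    - [[99, -68, 0], [0, 0, 0]]
    - [[132, -91, 0], [0, 0, 0]]
    - [[164, -114, 0], [0, 0, 0]]

```text
t: 1.33
ee_pos: [425.4, -290.2, 223.0]
orientation: [3.111, 0.435, 0.001]
ft_force: [1.2, 0.5, 0.1]
width: 87.7
grasp_force: 0.0
```

Run:
```python
from h import *
im=get_image("wrist"); find(im,"salt_pot","w")
print(im["pose"].round(2))
```

```text
w salt_pot 0.91 px [301.   6.  39.  12.] top z 34.8 ctr [ 624.3 -254.4] ext [12. 35. 29.] mid [ 627. -253.   21.] bgr [ 73.  60. 103.]
w salt_pot 0.86 px [272.  81.  59.  65.] top z 51.0 ctr [ 541.  -248.9] ext [56. 54. 43.] mid [ 541. -249.   30.] bgr [ 67.  94. 120.]
w salt_pot 0.76 px [241. 189.  53.  53.] top z 51.0 ctr [ 421.1 -245.5] ext [56. 54. 43.] mid [ 423. -246.   30.] bgr [ 57. 127.  30.]
[[ 2.7000e-01 -9.3000e-01 -2.5000e-01  4.9610e+02]
 [-9.6000e-01 -2.6000e-01 -7.0000e-02 -2.7120e+02]
 [ 0.0000e+00  2.6000e-01 -9.7000e-01  3.8622e+02]
 [ 0.0000e+00  0.0000e+00  0.0000e+00  1.0000e+00]]
```

Emit:
servo_tool:
  deltas:
    - [[12, -38, 0], [0, 0, 0]]
    - [[24, -76, 0], [0, 0, 0]]
    - [[37, -114, 0], [0, 0, 0]]
    - [[49, -152, 0], [0, 0, 0]]
    - [[61, -190, 0], [0, 0, 0]]

```text
t: 1.85
ee_pos: [430.5, -91.4, 222.9]
orientation: [3.111, 0.433, 0.001]
ft_force: [0.9, 0.5, -0.2]
width: 87.9
grasp_force: 0.0
```

Emit:
servo_tool:
  deltas:
    - [[12, -38, 0], [0, 0, 0]]
    - [[24, -76, 0], [0, 0, 0]]
    - [[37, -114, 0], [0, 0, 0]]
    - [[49, -152, 0], [0, 0, 0]]
    - [[61, -190, 0], [0, 0, 0]]

```text
t: 2.27
ee_pos: [437.4, 108.4, 223.0]
orientation: [3.111, 0.434, 0.001]
ft_force: [0.2, -0.5, 0.4]
width: 88.2
grasp_force: 0.0
```

Run:
```python
from h import *
im=get_image("wrist"); find(im,"lid_b","w"); cv2.imwrite("pics/w1.png",im["frame"])
o=ctrl.get_obs();print(o["t"],o["ee_pos"],o["qpos"].round(2) if hasattr(o["qpos"],"round") else o["qpos"])
```

```text
w lid_b 0.85 px [220. 169.  53.  49.] top z 45.3 ctr [443.3 185.4] ext [55. 55. 33.] mid [443. 185.  29.] bgr [167. 236. 247.]
w lid_b 0.58 px [322.  32.  41.  42.] top z 45.8 ctr [621.6 110.7] ext [36. 38. 36.] mid [620. 110.  28.] bgr [142. 210. 229.]
w lid_b 0.58 px [358. 198.  68.  65.] top z 45.0 ctr [455.8  11.3] ext [74. 75. 32.] mid [456.  11.  29.] bgr [171. 235. 245.]
2.3667 [437.82474438 111.06485685 223.07176133] [0.22 0.16 2.   0.   0.98 1.51]
```

View pics/w1.png

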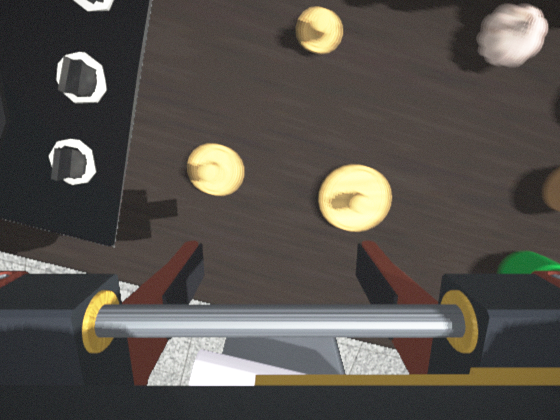

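The wrist view shows lid_b at px (215,169) between the small lid (320,30) and the wide lid (355,198). I'll go above it and come down partway.

Emit:
servo_tool:
  deltas:
    - [[13, -36, 15], [0, 0, 0]]
    - [[25, -71, 30], [0, 0, 0]]
    - [[25, -71, 70], [0, 0, 0]]
    - [[25, -71, 110], [0, 0, 0]]
    - [[25, -71, 110], [0, 0, 0]]

```text
t: 2.78
ee_pos: [437.6, 179.9, 106.6]
orientation: [3.108, 0.435, -0.019]
ft_force: [-1.6, -1.3, -0.3]
width: 88.1
grasp_force: 0.0
```

Run:
```python
from h import *
im=get_image("wrist"); find(im,"lid_b","w"); cv2.imwrite("pics/w2.png",im["frame"])
o=ctrl.get_obs();print(o["t"],o["ee_pos"],o["orientation"])
```

```text
w lid_b 0.97 px [439.  23.  71.  42.] top z 45.2 ctr [614.7 110. ] ext [22. 40. 36.] mid [612. 111.  28.] bgr [106. 163. 184.]
w lid_b 0.71 px [274. 208.  75.  67.] top z 45.4 ctr [443.5 185.8] ext [55. 55. 33.] mid [444. 186.  29.] bgr [148. 216. 232.]
w lid_b 0.59 px [466. 244.  98.  87.] top z 45.2 ctr [466.6  72.8] ext [70. 76. 33.] mid [459.  12.  29.] bgr [145. 213. 227.]
2.8833 [441.24058708 180.86479401 112.07261391] [ 3.11040208  0.43344818 -0.00623825]
```

View pics/w2.png

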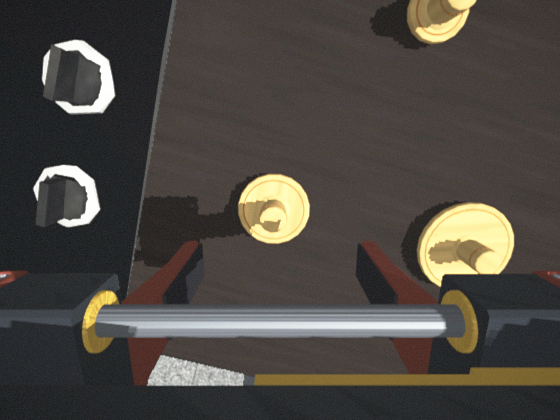

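The lid is now at px (273,208), nearly centred between the fingers. Letting the arm settle before the descent.

Emit:
servo_tool:
  deltas:
    - [[0, 0, 20], [0, 0, 0]]
    - [[0, 0, 20], [0, 0, 0]]
    - [[0, 0, 20], [0, 0, 0]]

```text
t: 3.13
ee_pos: [443.1, 181.8, 94.6]
orientation: [-3.111, -0.433, -0.003]
ft_force: [0.3, -0.4, 0.6]
width: 87.8
grasp_force: 0.0
```

Emit:
servo_tool:
  deltas:
    - [[1, -4, 20], [0, 0, 0]]
    - [[1, -4, 40], [0, 0, 0]]
    - [[1, -4, 60], [0, 0, 0]]
    - [[1, -4, 73], [0, 0, 0]]
    - [[1, -4, 73], [0, 0, 0]]

```text
t: 3.55
ee_pos: [442.1, 186.0, 19.9]
orientation: [3.111, 0.434, -0.001]
ft_force: [0.5, -0.0, 0.1]
width: 88.0
grasp_force: 0.0
```

Emit:
servo_tool:
  deltas:
    - [[0, 0, 0], [0, 0, 0]]
    - [[0, 0, 0], [0, 0, 0]]

```text
t: 3.72
ee_pos: [443.2, 186.6, 21.5]
orientation: [-3.111, -0.434, -0.004]
ft_force: [1.2, 0.3, -0.5]
width: 87.7
grasp_force: 0.0
```

Emit:
servo_tool:
  deltas:
    - [[0, 0, 0], [0, 0, 0]]
    - [[0, 0, 0], [0, 0, 0]]
    - [[0, 0, 0], [0, 0, 0]]
    - [[0, 0, 0], [0, 0, 0]]
    - [[0, 0, 0], [0, 0, 0]]
  grip: 1

```text
t: 4.13
ee_pos: [442.0, 186.4, 19.9]
orientation: [-3.111, -0.435, -0.001]
ft_force: [0.1, -1.0, -0.2]
width: 57.8
grasp_force: 0.0
```

Emit:
servo_tool:
  deltas:
    - [[0, 0, 0], [0, 0, 0]]
    - [[0, 0, 0], [0, 0, 0]]
    - [[0, 0, 0], [0, 0, 0]]
    - [[0, 0, 0], [0, 0, 0]]
    - [[0, 0, 0], [0, 0, 0]]

```text
t: 4.55
ee_pos: [441.8, 186.3, 19.6]
orientation: [3.111, 0.435, -0.0]
ft_force: [0.6, 0.2, -0.7]
width: 24.4
grasp_force: 0.0
```

Emit:
servo_tool:
  deltas:
    - [[0, 0, 0], [0, 0, 0]]
    - [[0, 0, 0], [0, 0, 0]]
    - [[0, 0, 0], [0, 0, 0]]
    - [[0, 0, 0], [0, 0, 0]]

```text
t: 4.88
ee_pos: [441.8, 186.3, 19.7]
orientation: [-3.111, -0.435, 0.0]
ft_force: [-0.8, 0.1, -0.1]
width: 21.2
grasp_force: 30.0
```

Emit:
servo_tool:
  deltas:
    - [[0, 0, -10], [0, 0, 0]]
    - [[0, 0, -30], [0, 0, 0]]
    - [[0, 0, -60], [0, 0, 0]]
    - [[0, 0, -95], [0, 0, 0]]
    - [[0, 0, -120], [0, 0, 0]]

```text
t: 5.3
ee_pos: [442.1, 186.5, 142.5]
orientation: [-3.111, -0.435, -0.002]
ft_force: [1.2, 1.1, 0.4]
width: 21.3
grasp_force: 30.0
```

Emit:
servo_tool:
  deltas:
    - [[0, 0, 0], [0, 0, 0]]
    - [[0, 0, 0], [0, 0, 0]]

```text
t: 5.47
ee_pos: [442.8, 186.7, 141.5]
orientation: [-3.11, -0.435, -0.006]
ft_force: [-0.3, -0.4, -1.5]
width: 21.7
grasp_force: 30.0
```

Run:
```python
from h import *
im=get_image("wrist"); find(im,"lid_b","w"); cv2.imwrite("pics/w3.png",im["frame"])
o=ctrl.get_obs();print(o["t"],o["ee_pos"],o["width"],o["grasp_force"])
```

```text
w lid_b 0.92 px [280. 255. 104.  99.] top z 167.5 ctr [447.3 183.8] ext [56. 54. 33.] mid [445. 187. 151.] bgr [122. 178. 201.]
w lid_b 0.78 px [424.  37.  63.  53.] top z 45.9 ctr [621.1 111.2] ext [38. 38. 34.] mid [621. 112.  29.] bgr [137. 198. 215.]
w lid_b 0.78 px [451. 241.  84.  81.] top z 45.1 ctr [455.9  11.4] ext [75. 76. 34.] mid [456.  12.  29.] bgr [167. 227. 237.]
5.5667 [441.17647777 186.05201149 139.23037139] 21.427997682817686 29.997372329235077
```

View pics/w3.png

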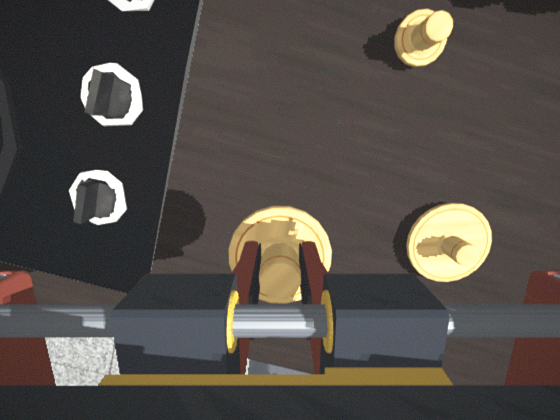

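The lid is held with a 21 mm opening and its disc is in view at px (280,255). Next I'll carry it to about 60 mm short of the pot and look there.

Emit:
servo_tool:
  deltas:
    - [[-5, 25, 0], [0, 0, 0]]
    - [[-12, 60, 0], [0, 0, 0]]
    - [[-20, 98, 0], [0, 0, 0]]
    - [[-28, 136, 0], [0, 0, 0]]
    - [[-35, 174, 0], [0, 0, 0]]

```text
t: 5.98
ee_pos: [454.3, 7.9, 138.1]
orientation: [-3.111, -0.436, 0.006]
ft_force: [1.1, 0.1, 0.0]
width: 21.4
grasp_force: 30.0
```

Emit:
servo_tool:
  deltas:
    - [[-8, 38, 0], [0, 0, 0]]
    - [[-15, 76, 0], [0, 0, 0]]
    - [[-23, 114, 0], [0, 0, 0]]
    - [[-30, 148, 0], [0, 0, 0]]
    - [[-36, 178, 0], [0, 0, 0]]

```text
t: 6.4
ee_pos: [468.8, -173.6, 137.9]
orientation: [-3.11, -0.433, 0.005]
ft_force: [0.1, 0.5, -0.1]
width: 21.3
grasp_force: 30.0
```

Emit:
servo_tool:
  deltas:
    - [[-7, 30, 0], [0, 0, 0]]
    - [[-13, 60, 0], [0, 0, 0]]
    - [[-18, 90, 0], [0, 0, 0]]
    - [[-18, 90, 0], [0, 0, 0]]
    - [[-18, 90, 0], [0, 0, 0]]

```text
t: 6.82
ee_pos: [476.4, -263.8, 137.8]
orientation: [-3.11, -0.43, 0.004]
ft_force: [-0.1, 0.3, -0.4]
width: 21.5
grasp_force: 30.0
```

Run:
```python
from h import *
im=get_image("wrist"); find(im,"salt_pot","w"); find(im,"lid_b","w"); cv2.imwrite("pics/w4.png",im["frame"])
o=ctrl.get_obs();print(o["t"],o["ee_pos"],o["orientation"],o["width"],o["grasp_force"])
for q,z0 in (("salt_pot",46),("lid_b",125)):
  for r in finder.silhouettes(q,im)[:4]:
    p=world(im,r["mask"]); s=p[(p[:,2]>z0)&(p[:,2]<(60 if q=="salt_pot" else 140))]
    if len(s)<50: continue
    R=31
    from scipy.optimize import least_squares
    h=cv2.convexHull(s[:,:2].astype(np.float32))[:,0]
    f=least_squares(lambda c:np.hypot(*(h-c[:2]).T)-c[2],[*h.mean(0),28],loss="soft_l1")
    A=np.c_[s,np.ones(len(s))][:,[0,1,3]]; pl=np.linalg.lstsq(A,s[:,2],rcond=None)[0]
    print(q,r["rect"][:2],f.x.round(1),"z med",np.median(s[:,2]).round(1),"tilt",pl[:2].round(3),len(s))
```

```text
w salt_pot 0.96 px [281. 139.  74.  73.] top z 51.1 ctr [ 541.1 -249. ] ext [53. 54. 43.] mid [ 541. -249.   30.] bgr [ 87. 122. 154.]
w salt_pot 0.79 px [321.  23.  83.  47.] top z 51.0 ctr [ 635.8 -249.2] ext [37. 51. 44.] mid [ 640. -249.   29.] bgr [143. 115. 188.]
w salt_pot 0.69 px [221. 249.  30.  46.] top z 51.0 ctr [ 428.6 -222.3] ext [46. 16. 42.] mid [ 422. -224.   30.] bgr [ 70. 154.  36.]
w lid_b 0.73 px [280. 255. 103. 101.] top z 163.8 ctr [ 481.4 -261.6] ext [55. 54. 33.] mid [ 479. -264.  147.] bgr [ 99. 152. 175.]
w lid_b 0.63 px [ 20. 151.  37.  89.] top z 16.5 ctr [456.5 -15.5] ext [71. 29.  8.] mid [458. -17.  13.] bgr [141. 218. 240.]
6.9667 [ 476.52973306 -261.78185663  138.51460851] [-3.1093399  -0.43566725  0.00338566] 21.355066069315548 29.99731421470642
salt_pot [0.5019, 0.3304] [ 541.2 -248.9   29.7] z med 50.0 tilt [0. 0.] 1167
salt_pot [0.5741, 0.0558] [ 651.1 -246.7   29.5] z med 49.8 tilt [0.019 0.   ] 684
salt_pot [0.3948, 0.5921] [ 422.2 -241.8   26.2] z med 49.9 tilt [0.004 0.042] 186
lid_b [0.5, 0.6079] [ 477.9 -264.7   30.4] z med 133.4 tilt [-0.017  0.   ] 3671
```

View pics/w4.png

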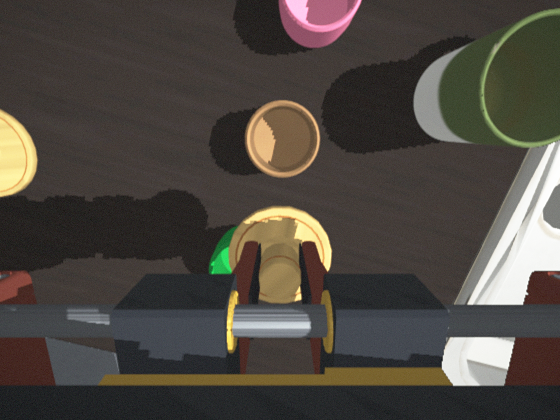

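The brown pot is at px (282,139), fitted at (541,-249) with its rim at z 50. The held lid is level at px (280,255), fitted at (478,-265). That gives a tool shift of x 65, y 2.

Emit:
servo_tool:
  deltas:
    - [[25, 1, 0], [0, 0, 0]]
    - [[50, 2, 0], [0, 0, 0]]
    - [[65, 2, 0], [0, 0, 0]]
    - [[65, 2, 15], [0, 0, 0]]
    - [[65, 2, 30], [0, 0, 0]]

```text
t: 7.48
ee_pos: [542.3, -246.1, 110.2]
orientation: [3.109, 0.439, 0.003]
ft_force: [-0.5, -0.7, -1.4]
width: 21.2
grasp_force: 30.0
```

Emit:
servo_tool:
  deltas:
    - [[0, 0, 15], [0, 0, 0]]
    - [[0, 0, 30], [0, 0, 0]]
    - [[0, 0, 30], [0, 0, 0]]
    - [[0, 0, 30], [0, 0, 0]]

```text
t: 7.82
ee_pos: [540.0, -246.1, 79.2]
orientation: [-3.11, -0.437, 0.003]
ft_force: [0.2, -0.6, -0.5]
width: 21.5
grasp_force: 30.0
```

Run:
```python
from h import *
from scipy.optimize import least_squares
o=ctrl.get_obs();print(o["t"],o["ee_pos"],o["ft_force"])
for n in("wrist","scene","top"):
  im=get_image(n); find(im,"lid_b",n); find(im,"salt_pot",n)
  if n=="wrist":
    p=world(im,np.ones((420,560),bool)); s=p[(np.hypot(p[:,0]-541,p[:,1]+249)<45)&(p[:,2]>62)&(p[:,2]<74)]
    h=cv2.convexHull(s[:,:2].astype(np.float32))[:,0]
    print(least_squares(lambda c:np.hypot(*(h-c[:2]).T)-c[2],[541,-249,30],loss="soft_l1").x, np.median(s[:,2]))
  if n=="scene": a=im["frame"][90:210,250:410]; 
  if n=="wrist": b=im["frame"]
cv2.imwrite("pics/s5.png",np.hstack([cv2.resize(a,(400,300),interpolation=cv2.INTER_CUBIC),cv2.resize(b,(400,300))]))
```

```text
7.8167 [ 540.02568618 -246.13001421   79.17052346] [ 0.22680926 -0.64709272 -0.53186787]
wrist lid_b 0.9 px [280. 253. 107. 100.] top z 105.2 ctr [ 545.3 -250. ] ext [56. 55. 34.] mid [ 542. -246.   88.] bgr [161. 218. 237.]
wrist salt_pot 0.9 px [284. 206.  76.  32.] top z 51.5 ctr [ 561.8 -245.2] ext [18. 46. 46.] mid [ 563. -244.   29.] bgr [138. 184. 215.]
wrist salt_pot 0.72 px [333.  68. 107. 117.] top z 51.1 ctr [ 652.1 -246.8] ext [55. 54. 43.] mid [ 651. -246.   30.] bgr [216. 187. 248.]
wrist salt_pot 0.56 px [260. 354.  33.  33.] top z 50.9 ctr [ 483.2 -254.6] ext [51. 25. 41.] mid [ 426. -261.   30.] bgr [124. 231.  67.]
[ 541.41451183 -247.01299128   30.59538963] 73.59218701431297
scene lid_b 0.76 px [333. 141.  23.  13.] top z 89.0 ctr [ 536.2 -244.3] ext [ 59. 153.  92.] mid [ 540. -295.   46.] bgr [ 75. 108. 126.]
scene lid_b 0.64 px [205. 225.  19.  26.] top z 44.3 ctr [618.2 111. ] ext [38. 37. 36.] mid [617. 112.  26.] bgr [ 93. 137. 158.]
scene lid_b 0.56 px [301. 237.  36.  34.] top z 43.3 ctr [451.4  11.3] ext [76. 76. 34.] mid [451.  12.  26.] bgr [ 77. 113. 130.]
scene salt_pot 0.89 px [296. 139.  24.  27.] top z 48.9 ctr [ 648.3 -244.5] ext [57. 58. 46.] mid [ 647. -244.   27.] bgr [ 97.  81. 135.]
scene salt_pot 0.84 px [330. 158.  23.  28.] top z 48.7 ctr [ 535.9 -243.3] ext [56. 57. 49.] mid [ 536. -246.   25.] bgr [52. 69. 85.]
scene salt_pot 0.81 px [372. 173.  28.  33.] top z 49.3 ctr [ 416.9 -242.6] ext [56. 58. 46.] mid [ 416. -243.   27.] bgr [45. 87. 33.]
top lid_b 0.84 px [223. 191.  21.  17.] top z 47.7 ctr [620.6 112.8] ext [41. 40. 46.] mid [622. 113.  25.] bgr [ 87. 142. 175.]
top lid_b 0.74 px [265. 261.  39.  40.] top z 44.9 ctr [428.8   2.5] ext [71. 75. 44.] mid [460.  12.  24.] bgr [ 65. 103. 126.]
top salt_pot 0.97 px [373. 176.  28.  31.] top z 52.0 ctr [ 618.2 -225.2] ext [68. 54. 50.] mid [ 655. -240.   27.] bgr [ 91.  74. 134.]
```

View pics/s5.png

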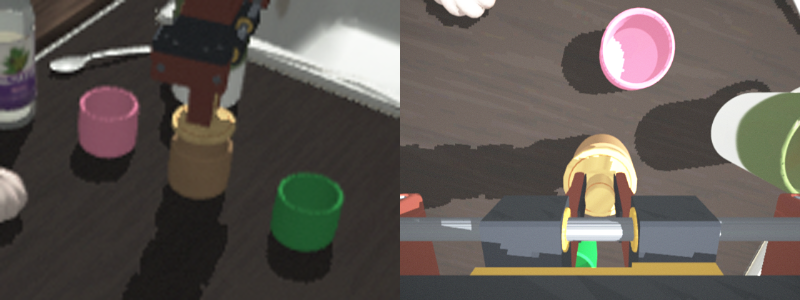

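The left half shows the lid hanging just above the brown pot's mouth, at about (205,120) in the composite. In the wrist view the lid is about 2 mm off to the left, so I'll shift y by +2 while lowering.

Emit:
servo_tool:
  deltas:
    - [[0, 2, 0], [0, 0, 0]]
    - [[0, 2, 4], [0, 0, 0]]
    - [[0, 2, 8], [0, 0, 0]]
    - [[0, 2, 11], [0, 0, 0]]
    - [[0, 2, 12], [0, 0, 0]]

```text
t: 8.68
ee_pos: [540.6, -248.9, 66.7]
orientation: [-3.111, -0.435, 0.002]
ft_force: [0.5, -0.1, -0.0]
width: 21.8
grasp_force: 30.0
```

Emit:
servo_tool:
  deltas:
    - [[0, 0, 1], [0, 0, 0]]
    - [[0, 0, 2], [0, 0, 0]]
    - [[0, 0, 2], [0, 0, 0]]

```text
t: 8.93
ee_pos: [541.0, -249.1, 65.5]
orientation: [-3.111, -0.435, 0.0]
ft_force: [0.2, -0.3, -0.3]
width: 21.7
grasp_force: 30.0
```

Run:
```python
from h import *
im=get_image("wrist")
p=world(im,np.ones((420,560),bool)); s=p[(np.hypot(p[:,0]-541,p[:,1]+249)<45)]
for a,b in((44,53),(53,66)): 
  t=s[(s[:,2]>a)&(s[:,2]<b)]; print(a,len(t),np.median(t,0).round(1))
find(im,"lid_b","w"); print(ctrl.get_obs()["ee_pos"])
```

```text
44 182 [ 567.2 -234.3   47.4]
53 3714 [ 557.2 -245.9   61. ]
w lid_b 0.61 px [281. 255. 104. 100.] top z 91.4 ctr [ 542.4 -243.5] ext [56. 54. 33.] mid [ 543. -249.   75.] bgr [163. 219. 239.]
[ 541.15508986 -249.13796683   65.71374058]
```

Emit:
servo_tool:
  deltas:
    - [[0, 0, 1], [0, 0, 0]]
    - [[0, 0, 1.5], [0, 0, 0]]
    - [[0, 0, 2], [0, 0, 0]]
    - [[0, 0, 2], [0, 0, 0]]

```text
t: 9.37
ee_pos: [541.0, -249.1, 63.6]
orientation: [-3.111, -0.435, 0.0]
ft_force: [0.0, -0.5, -0.2]
width: 21.3
grasp_force: 30.0
```

Emit:
servo_tool:
  deltas:
    - [[0, 0, 0.5], [0, 0, 0]]
    - [[0, 0, 0.5], [0, 0, 0]]
    - [[0, 0, 0.5], [0, 0, 0]]

```text
t: 9.62
ee_pos: [541.1, -249.2, 63.2]
orientation: [-3.111, -0.435, -0.0]
ft_force: [0.8, 0.6, -0.6]
width: 21.2
grasp_force: 30.0
```

Emit:
servo_tool:
  deltas:
    - [[0, 0, 0.5], [0, 0, 0]]
    - [[0, 0, 0.5], [0, 0, 0]]
    - [[0, 0, 0.5], [0, 0, 0]]

```text
t: 9.87
ee_pos: [541.1, -249.1, 62.7]
orientation: [-3.111, -0.435, 0.0]
ft_force: [0.3, -0.3, -0.0]
width: 21.1
grasp_force: 30.0
```

Emit:
servo_tool:
  deltas:
    - [[0, 0, 0.5], [0, 0, 0]]
    - [[0, 0, 0.5], [0, 0, 0]]
    - [[0, 0, 0.5], [0, 0, 0]]

```text
t: 10.12
ee_pos: [541.1, -249.2, 62.4]
orientation: [3.111, 0.435, 0.0]
ft_force: [-1.0, -0.3, 2.1]
width: 21.2
grasp_force: 30.0
```

There is light contact (2 N) at the expected height. Releasing the lid and backing off.

Emit:
servo_tool:
  deltas:
    - [[0, 0, 0], [0, 0, 0]]
    - [[0, 0, 0], [0, 0, 0]]
    - [[0, 0, 0], [0, 0, 0]]
    - [[0, 0, 0], [0, 0, 0]]
    - [[0, 0, 0], [0, 0, 0]]
  grip: 0

```text
t: 10.53
ee_pos: [541.1, -249.1, 62.1]
orientation: [-3.111, -0.435, 0.0]
ft_force: [-0.5, 0.1, -0.6]
width: 44.0
grasp_force: 0.0
```

Emit:
servo_tool:
  deltas:
    - [[0, 0, -10], [0, 0, 0]]
    - [[0, 0, -25], [0, 0, 0]]
    - [[0, 0, -50], [0, 0, 0]]
    - [[0, 0, -80], [0, 0, 0]]
    - [[0, 0, -100], [0, 0, 0]]

```text
t: 10.95
ee_pos: [541.8, -249.5, 165.1]
orientation: [3.11, 0.435, 0.003]
ft_force: [1.2, 0.6, -0.1]
width: 43.8
grasp_force: 0.0
```

Emit:
servo_tool:
  deltas:
    - [[-30, 0, 0], [0, 0, 0]]
    - [[-60, 0, 0], [0, 0, 0]]
    - [[-90, 0, 0], [0, 0, 0]]
    - [[-90, 0, 0], [0, 0, 0]]

```text
t: 11.28
ee_pos: [450.1, -273.9, 162.6]
orientation: [-3.11, -0.432, 0.004]
ft_force: [0.2, 0.1, -0.5]
width: 44.3
grasp_force: 0.0
```

Run:
```python
from h import *
from scipy.optimize import least_squares
ims={n:get_image(n) for n in("wrist","scene")}
print(ctrl.get_obs()["t"],ctrl.get_obs()["width"])
p=world(ims["wrist"],np.ones((420,560),bool)); s=p[(np.hypot(p[:,0]-541,p[:,1]+249)<45)]
d=s[(s[:,2]>54)&(s[:,2]<62)]
h=cv2.convexHull(d[:,:2].astype(np.float32))[:,0]
print(least_squares(lambda c:np.hypot(*(h-c[:2]).T)-c[2],[541,-249,30],loss="soft_l1").x, "ztop knob",np.percentile(s[:,2],98),"disc",np.median(d[:,2]),"tilt",np.linalg.lstsq(np.c_[d[:,:2],np.ones(len(d))],d[:,2],rcond=None)[0][:2])
find(ims["wrist"],"salt_pot","w")
a=ims["scene"]["frame"][90:210,250:410]
cv2.imwrite("pics/s6.png",np.hstack([cv2.resize(a,(400,300),interpolation=cv2.INTER_CUBIC),cv2.resize(ims["wrist"]["frame"],(400,300))]))
```

```text
11.3833 43.91739376492121
[ 542.22832742 -250.17663218   30.61785422] ztop knob 88.40226109609603 disc 58.12053698726265 tilt [-0.00017408  0.0006631 ]
w salt_pot 0.95 px [313.  11.  63.  22.] top z 48.2 ctr [ 624.6 -253.6] ext [14. 42. 45.] mid [ 628. -251.   26.] bgr [ 98.  78. 139.]
w salt_pot 0.74 px [242. 226.  63.  65.] top z 51.0 ctr [ 424.6 -245.3] ext [55. 53. 42.] mid [ 424. -246.   30.] bgr [ 63. 143.  31.]
```

View pics/s6.png

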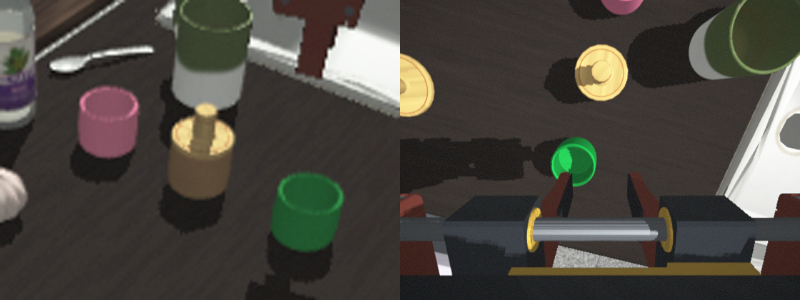

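The lid sits level on the brown pot at composite px (203,135), with its disc at z 58, tilt about 0 and centred to about 1 mm. The gripper is clear.

```bash
python3 -c "
from h import *
print(close_job())"
```

```text
the job is handed in; nothing more can be done
None
```

The 62 mm lid (lid_b) is on the wooden salt pot, level and centred to about 1–2 mm by the wrist camera; it has been let go, and the job was handed in at about 11.4 s, well inside the 38 s limit.

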